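Fill the empty bay of the charging dock and switch it on

TASK

Get the battery charging dock going again: slide the spare orange pack lying on the bench, contact end first, fully home into whichever bay is empty, and push home any pack in the dock that is not fully in. Only once all three packs are fully home, throw the red lever on top of the dock all the way over to its other side. Leave the multimeter, the wire spool and the screwdriver where they lie.

Things in the scene. Friction and masses are not known exactly. Their poses are not given: they have to be found in the camera images.
- dock: Fixed grey charging dock screwed to the bench: three straight bays side by side, all opening towards its -y. Origin: on the bench surface, middle of the line of bay mouths; z up, +y points into the bays. Aluminium guide rails 8 mm thick, 30 mm high divide the bays, their rounded ends at y = 0. Behind the bays a housing, y = 105 to 175 mm, 218 mm wide, 62 mm high, carries the lever.
- bay0 (a point): Middle of the mouth of the bay at dock x = -70 mm, on the bench. Every bay is 62 mm wide between rails and 105 mm deep (+y), without raised floor: packs slide on the bench itself. At the start one bay is empty (which one varies); each of the other two holds a pack, either fully home or 20 to 38 mm short of home.
- bay1 (a point): The same for the bay at dock x = 0.
- bay2 (a point): The same for the bay at dock x = +70 mm.
- stop (a point): Centre of the flat stop face at the back of the bays (dock y = 105 mm), 20 mm above the bench. A pack is fully home when its nose is against the stop; its tail then sticks out 15 mm in front of the bay's mouth. A roof covers the bays from y = 60 to 105 mm (underside 46 mm, top 62 mm above the bench); from y = 0 to 60 mm they are open above.
- pack_a: A pack that starts in one of the bays. Orange battery pack with a black cap on its tail end and three copper contacts on top at its nose end: 56 mm wide (its x), 120 mm long (its y), 40 mm high, about 0.45 kg, loose. Origin: centre of its underside; +y points to the nose (contact end), z up.
- pack_b: Another pack that starts in one of the bays. Orange battery pack with a black cap on its tail end and three copper contacts on top at its nose end: 56 mm wide (its x), 120 mm long (its y), 40 mm high, about 0.45 kg, loose. Origin: centre of its underside; +y points to the nose (contact end), z up.
- spare: The spare pack, lying flat on the bench in front of the dock, its nose roughly towards the dock (within about 45 degrees). Orange battery pack with a black cap on its tail end and three copper contacts on top at its nose end: 56 mm wide (its x), 120 mm long (its y), 40 mm high, about 0.45 kg, loose. Origin: centre of its underside; +y points to the nose (contact end), z up.
- pack_a_nose (a point): Centre of the nose end face of pack_a, 20 mm above its underside, 60 mm along +y from the origin.
- pack_b_nose (a point): Centre of the nose end face of pack_b, 20 mm above its underside, 60 mm along +y from the origin.
- spare_nose (a point): Centre of the nose end face of spare, 20 mm above its underside, 60 mm along +y from the origin.
- meter: Bystander: yellow handheld multimeter lying flat, 80 x 150 x 39 mm, loose. Origin: centre of its underside.
- spool: Bystander: spool of copper wire standing on its flange, 72 mm diameter, 55 mm high, loose. Origin: centre of its underside.
- screwdriver: Bystander: red-handled screwdriver lying along its x, 200 mm long, loose. Origin: under its middle.
- charge_lever (a joint): Red toggle lever on top of the dock housing. It pivots about an axis parallel to the dock's y and stays where it is left. 0 = off, leaning 0.5 rad towards the dock's -x; 1.0 rad = on, leaning 0.5 rad towards the dock's +x. Starts at 0 to 0.2.
- charge_lever_tip (a point): Centre of the red ball (26 mm diameter) at the lever's end, 70 mm from the pivot. The pivot lies at dock x = -20, y = 140 mm, 84 mm above the bench; the stem is a 10 mm rod on a grey block 70 x 50 mm whose top is 87 mm above the bench. At mid swing the lever is upright and this point 154 mm above the bench.
Not all that is in view belongs to the job. Leave any pink look-alike of the pack_a alone.

How it is judged:
By the outcome, as a careful person would: the job done as asked, in the order asked, and still so for the second after the job is handed in, with the robot touching nothing.
It also fails if it takes over 69 s, if anything falls off the work surface, if the arm or the gripper's body presses on something with over 40 N, if the wrist force passes 120 N, or if a joint passes its speed limit or range.

ROBOT

A 6-joint arm with a two-finger parallel gripper is mounted at the origin on the work surface. World frame = base frame: x ahead of the robot, y to its left, z up, the work surface at z = 0. Lengths are in m, angles in rad, forces in N, time in s.
With the tool pointing down it reaches from about 0.275 to 0.75 m from the base axis. Payload 10.2 kg.
Tool frame: the origin (TCP) lies on the centre line of the jaws, within the pads' length; the fingertips stand 8 mm ahead of it and the grasp point (between the pads) lies 11 mm behind it; y points along the fingers, x is the direction in which the jaws open and shut, and the axes are right-handed (so a half turn about y gives the same grasp; the last joint's range is limited). The gripper opens to 85 mm and grips with 20 to 120 N. Pads are 22 mm wide; open, the fingers measure 114 mm over their backs; the gripper's body (76 mm by 85 mm) begins 54 mm behind the grasp point. The pads swing forward as they close: fully open they stand 13 mm farther back than shut.
Start: joints at [-1.331, 0.313, 1.498, -0, 1.331, -0.223], TCP at [0.234, -0.47, 0.2] pointing down, gripper open.
Joint ranges: [-2.94, 2.94], [-0.97, 2.17], [0.19, 2.56], [-1.23, 4.37], [0.02, 3.11], [-2.88, 2.88]. Speed limits (rad/s): [2.39, 2.39, 3.01, 3.14, 3.14, 3.14].

INTERFACE

Orientations are given as a unit quaternion [w, x, y, z].
In Python, from plant import bot, optics, workorder, look_for, mark_of gives the robot as it stands.
- The arm moves only by the tool move_arm, never from a script. Its argument "plan" is a list of rows, each a list of 7 numbers: the turn, a rotation vector about the tool's x, y, z in degrees, then the shift along the tool's x, y, z in mm, then the finger opening in mm, from 0 to 85.4. A call has 1 to 5 rows; each row is the pose to reach, as a shift and turn from the pose commanded when the call began, along the tool's axes at that moment; what a row does not reach only later rows make up. A row lasts 1/8 s, in which the tool goes at most 62.5 mm and 10.7 degrees, less where a joint would pass 70% of its speed; a pose out of reach is approached as far as the arm can. A call with a gripper value outside its range is refused whole. The fingers move at their own pace and stop on an object; "squeeze" is the grip in N (left out, the last holds). Time passes only in rows, so rows that repeat a pose let the fingers close. It gives the time, the measured TCP pose, the force and the opening at its end, in the units of the state.
- bot.sense(): the state, without advancing time (a new reading comes with each control period).
- optics.get_image(name): name is "side" or "top"; returns a dict with "image" (420x560x3 uint8, blue, green, red), "mtx" (3x3 intrinsics, pixels), "R" (3x3) and "t" (3): a world point X has camera coordinates R X + t. Camera axes: x right, y down, z forward; pixel columns grow to the right and rows downward; lengths in m; the calibration is good to about 2 mm. A picture is of the moment at which its call begins. There is no depth.
- workorder.finish_job(): hands the job in, once; it reports no verdict.
Trained networks look in the newest picture that a camera, given by its name, has taken for a name from the list of things; names that differ only in an ending like _2 or _b are one class to them, and where a whole thing is asked for, a point or a joint stands for the part that bears it (a point fixed in the world has none). Each returns a list of dicts, best first, with "p" (0 to 1); they miss things now and then, are a little off and sometimes report something else, mostly with a low value. They report only what shows in the picture. A call takes as long as a camera call. They do not tell look-alikes from the thing itself.
- look_for(camera, target): "bbox" ([left, top, width, height] in pixels, round what is visible of it).
- mark_of(camera, target): "position" ([column, row] in pixels: a listed point, or the origin of a listed thing).
The state is a dict: "t": time; "joint_pos": joint angles; "joint_vel": joint speeds; "tau": joint torques, N m; "ee_pos": TCP position; "tool_rot": TCP orientation; "wrist_force": force on the tool from outside, world axes, zero at the start; "torque": the same for the moment, N m; "width": finger opening in m.
Only numpy, scipy, OpenCV 4.12 (cv2) and the standard library are available. Lean on these libraries where they do the work, as an engineer would, in place of code of your own. Each camera call takes 0.05 s, during which the arm holds its last target. There are 200 camera calls.

## Working session

There is one attempt and no reset: what is moved stays moved. The work goes in short steps, Python scripts to look and compute and a tool call to move; the robot and the scene stay as the last step left them, time stands still between calls to the robot, and variables do not carry over. Pictures are saved under pics/ and viewed, about 8 in all and at most 12, crops included, and the job is handed in when it is done.

Besides the shell and the picture viewer there is one more tool, called after ">>>" by a JSON object that holds its "op" and its "data", one argument or row to a line. move_arm: Moves the arm, as the interface text tells. Its arguments: {"type":"object","properties":{"plan":{"type":"array","items":{"type":"array","items":{"type":"number"}}},"squeeze":{"type":"number"}},"required":["plan"]}

```bash
mkdir -p pics
cat > h.py <<'E'
import numpy as np, cv2
from plant import bot, optics, workorder, look_for, mark_of
from scipy.spatial.transform import Rotation as Ro
def ray(im,px,z):
    K,R,t=np.array(im["mtx"]),np.array(im["R"]),np.array(im["t"])
    d=R.T@np.linalg.solve(K,[px[0],px[1],1.]); c=-R.T@t
    return c+d*(z-c[2])/d[2]
def proj(im,X):
    K,R,t=np.array(im["mtx"]),np.array(im["R"]),np.array(im["t"])
    p=K@(R@np.array(X)+t); return p[:2]/p[2]
E
python3 - <<'E'
from h import *
np.set_printoptions(precision=3,suppress=True)
s=bot.sense(); print({k:np.round(v,3) for k,v in s.items()})
for c in ["top","side"]:
    im=optics.get_image(c); cv2.imwrite(f"pics/{c}0.png",im["image"])
    print(c,"cam",-np.array(im["R"]).T@im["t"])
    for n,z in [("dock",0),("bay0",0),("bay1",0),("bay2",0),("stop",.02),("pack_a_nose",.02),("spare_nose",.02),("pack_a",0),("spare",0),("charge_lever_tip",.14),("meter",0),("spool",0),("screwdriver",0)]:
        for m in mark_of(c,n)[:4]:
            print(n,round(m["p"],2),np.round(m["position"]),ray(im,m["position"],z))
E
```

```text
{'t': np.float64(0.0), 'joint_pos': array([-1.331,  0.313,  1.498, -0.   ,  1.331, -0.223]), 'joint_vel': array([-0.002, -0.   ,  0.001,  0.   ,  0.001,  0.   ]), 'tau': array([  0.   , -41.227, -25.974,  -0.   ,   0.004,   0.   ]), 'ee_pos': array([ 0.234, -0.469,  0.2  ]), 'tool_rot': array([ 0.602, -0.601,  0.372, -0.372]), 'wrist_force': array([-0.599, -0.466,  0.719]), 'torque': array([ 0.046, -0.023, -0.018]), 'width': np.float64(0.086)}
top cam [0.396 0.022 1.103]
dock 0.91 [236. 216.] [0.557 0.122 0.   ]
bay0 0.95 [236. 242.] [0.49  0.122 0.   ]
bay0 0.59 [235. 216.] [0.557 0.125 0.   ]
bay1 0.95 [236. 242.] [0.49  0.122 0.   ]
bay1 0.59 [235. 216.] [0.557 0.125 0.   ]
bay2 0.95 [236. 242.] [0.49  0.122 0.   ]
bay2 0.59 [235. 216.] [0.557 0.125 0.   ]
pack_a_nose 0.68 [230. 274.] [0.41  0.136 0.02 ]
pack_a_nose 0.58 [149. 318.] [0.309 0.331 0.02 ]
spare_nose 0.63 [329. 228.] [ 0.516 -0.112  0.02 ]
pack_a 0.9 [226. 299.] [0.348 0.149 0.   ]
pack_a 0.89 [216. 240.] [0.495 0.173 0.   ]
pack_a 0.86 [151. 295.] [0.362 0.333 0.   ]
pack_a 0.77 [225. 184.] [0.64 0.15 0.  ]
spare 0.5
[... 586 characters left out ...]
122 0.   ]
bay2 0.67 [262. 272.] [0.561 0.12  0.   ]
bay2 0.64 [237. 260.] [0.627 0.11  0.   ]
stop 0.55 [244. 301.] [0.57  0.212 0.02 ]
pack_a_nose 0.96 [328. 291.] [0.404 0.134 0.02 ]
pack_a_nose 0.71 [358. 394.] [0.304 0.325 0.02 ]
spare_nose 0.8 [308. 197.] [ 0.514 -0.117  0.02 ]
pack_a 0.78 [322. 387.] [0.369 0.326 0.   ]
pack_a 0.71 [280. 298.] [0.5   0.172 0.   ]
pack_a 0.68 [355. 309.] [0.34  0.147 0.   ]
pack_a 0.62 [222. 273.] [0.645 0.152 0.   ]
spare 0.9 [306. 186.] [ 0.534 -0.174  0.   ]
charge_lever_tip 0.71 [246. 295.] [0.54  0.256 0.14 ]
meter 0.61 [229. 180.] [ 0.741 -0.128  0.   ]
spool 0.62 [235. 407.] [0.513 0.409 0.   ]
screwdriver 0.58 [331. 140.] [ 0.51  -0.382  0.   ]
```

View pics/top0.png

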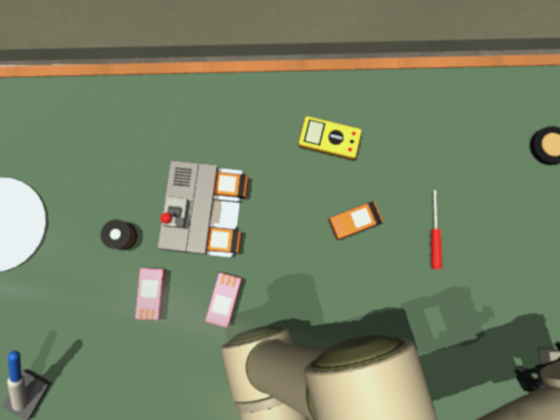

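View pics/side0.png

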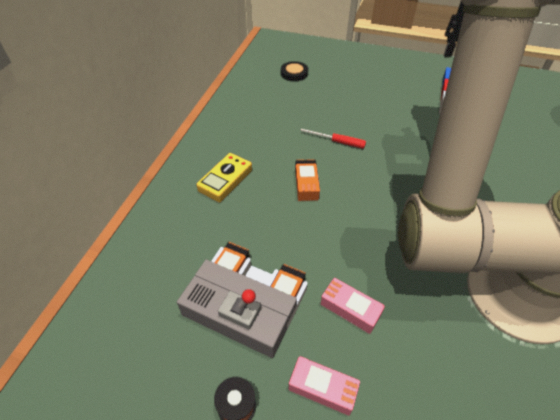

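```bash
cat > fit.py <<'E'
from h import *
from scipy.optimize import minimize
def seg(a,b,n=40): return np.linspace(a,b,n)
def rect(x0,x1,y0,y1,z): 
    c=[(x0,y0,z),(x1,y0,z),(x1,y1,z),(x0,y1,z)]
    return np.vstack([seg(np.array(c[i],float),np.array(c[(i+1)%4],float)) for i in range(4)])
DOCK=np.vstack([rect(-109,109,60,175,62)]+[rect(x-4,x+4,0,60,30) for x in(-105,-35,35,105)])/1000
PACK=np.vstack([rect(-28,28,-60,60,40),rect(-28,28,-60,60,40)])/1000
def put(P,q):
    c,s=np.cos(q[2]),np.sin(q[2]); return P@np.array([[c,-s,0],[s,c,0],[0,0,1]]).T+[q[0],q[1],0]
def px(im,P):
    K,R,t=np.array(im["mtx"]),np.array(im["R"]),np.array(im["t"])
    p=(P@R.T+t)@K.T; return p[:,:2]/p[:,2:]
def dt(im):
    g=cv2.resize(im["image"],None,fx=2,fy=2,interpolation=cv2.INTER_CUBIC)
    e=cv2.Canny(g,40,110); return cv2.distanceTransform(255-e,cv2.DIST_L2,5)/2
def chamfer(ims,P,q0):
    ds=[dt(i) for i in ims]
    def f(q):
        c=0
        for im,d in zip(ims,ds):
            u=(px(im,put(P,q))+.5)*2-.5
            c+=np.minimum(cv2.remap(d,u[None].astype(np.float32),None,cv2.INTER_LINEAR),5).mean()
        return c
    best=None
    for dy in(-.1,0,.1):
        for dx in (-.008,0,.008):
            for e in (-.008,0,.008):
                q1=np.array(q0)+[dx,e,dy]
                r=minimize(f,q1,method="Nelder-Mead",options=dict(initial_simplex=q1+np.vstack([np.zeros(3),np.diag([.005,.005,.05])])))
                if best is None or r.fun<best.fun: best=r
    return best.x,best.fun
def crop(im,items,x,y,w,h,k):
    g=cv2.resize(im["image"][y:y+h,x:x+w],None,fx=k,fy=k,interpolation=cv2.INTER_CUBIC)
    for P,q,col in items:
        for u in (px(im,put(P,q))-[x,y]+.5)*k: 
            if 0<=u[0]<w*k and 0<=u[1]<h*k: cv2.circle(g,(int(u[0]),int(u[1])),0,col,-1)
    return g
E
python3 - <<'E'
from fit import *
np.set_printoptions(precision=4,suppress=True)
T,S=optics.get_image("top"),optics.get_image("side")
qd=None
for n,ims in(("both",[T,S]),("top",[T]),("side",[S])):
    d,c=chamfer(ims,DOCK,[.556,.118,-.08]); print("dock",n,d,c); qd=d if qd is None else qd
    s,c=chamfer(ims,PACK,[.534,-.174,.3]); print("spare",n,s,c)
    if n=="both": qs=s
    for nm,q0 in(("A",[.4975,.1725,d[2]]),("B",[.6425,.151,d[2]])):
        pass
np.save("dock.npy",qd)
def todock(X):
    c,s=np.cos(qd[2]),np.sin(qd[2]); v=np.array(X)[:2]-qd[:2]; return [c*v[0]+s*v[1],-s*v[0]+c*v[1]]
print([todock(p) for p in [(.495,.173),(.5,.172),(.64,.15),(.645,.152)]])
mx=lambda x,y:put(np.array([[x,y,0]])/1000,qd)[0]
home=[(PACK,[*mx(x,45)[:2],qd[2]],(0,255,0)) for x in(-70,70)]
it=[(DOCK,qd,(255,255,0)),(PACK,qs,(255,0,255))]+home
a=crop(T,it,155,155,100,110,4); b=crop(S,it,172,235,140,125,2.85 and 3)
c=crop(T,it,320,195,70,50,4); 
W=np.zeros((600,800,3),np.uint8); W[:440,:400]=a; W[:375,400:800]=b[:,:400]; W[380:580,450:730]=c
cv2.imwrite("pics/fit.png",W)
E
```

```text
dock both [ 0.5589  0.1172 -0.1357] 1.7814240455627441
spare both [ 0.5348 -0.177   0.3397] 0.6323356628417969
dock top [ 0.5589  0.1178 -0.1357] 0.5039640069007874
spare top [ 0.533  -0.1718  0.3436] 0.21521981060504913
dock side [ 0.5563  0.1028 -0.1428] 1.069671869277954
spare side [ 0.5347 -0.1767  0.346 ] 0.4052482545375824
[[np.float64(-0.07086885105561784), np.float64(0.04666498483761401)], [np.float64(-0.0657795215482489), np.float64(0.04635077922750533)], [np.float64(0.0759097889372757), np.float64(0.043497834409143815)], [np.float64(0.0805931605842417), np.float64(0.04615603493137591)]]
```

View pics/fit.png

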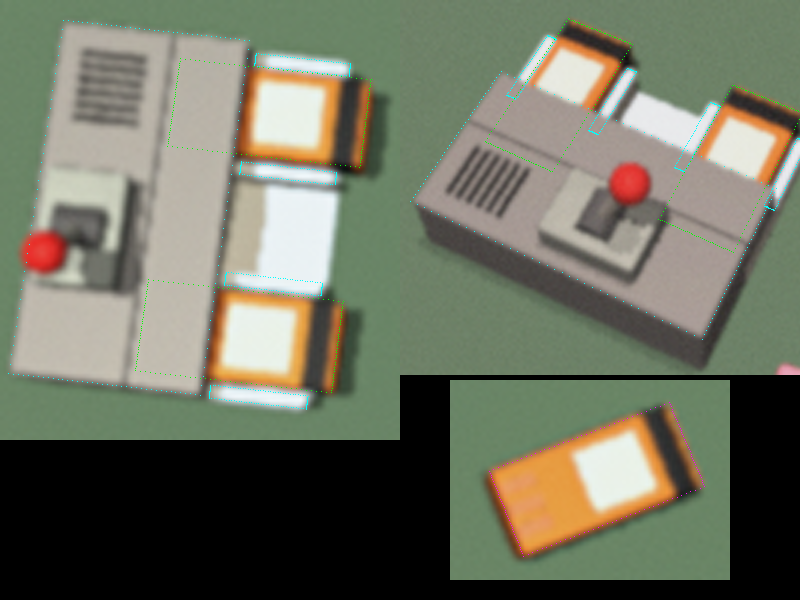

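```bash
cat > go.py <<'E'
from h import *
import sys
def toolrot(yaw,s):
    # tool y down, tool x at yaw (mod pi), nearest to the present
    R0=Ro.from_quat(np.roll(s["tool_rot"],-1)); best=None
    for k in(0,np.pi):
        x=np.array([np.cos(yaw+k),np.sin(yaw+k),0]); y=np.array([0,0,-1.]); R=Ro.from_matrix(np.c_[x,y,np.cross(x,y)])
        r=(R0.inv()*R).as_rotvec(degrees=True)
        if best is None or np.linalg.norm(r)<np.linalg.norm(best): best=r
    return R0,best
def row(p,yaw,s=None):
    s=s or bot.sense(); R0,r=toolrot(yaw,s)
    return np.round(r,1),np.round(R0.inv().apply(np.array(p)-s["ee_pos"])*1000,1)
def dk(x,y,z):
    q=np.load("dock.npy"); c,s=np.cos(q[2]),np.sin(q[2])
    return [q[0]+c*x-s*y,q[1]+s*x+c*y,z]
def indock(p):
    q=np.load("dock.npy"); c,s=np.cos(q[2]),np.sin(q[2]); v=np.array(p[:2])-q[:2]
    return np.round([1000*(c*v[0]+s*v[1]),1000*(-s*v[0]+c*v[1]),1000*p[2]],1)
E
python3 -c "
from go import *
s=bot.sense(); R0,_=toolrot(.342,s); print(R0.as_matrix().round(3)); print(row([.5424,-.1976,.12],.342))"
```

```text
[[ 0.446  0.     0.895]
 [-0.895  0.     0.446]
 [-0.    -1.     0.   ]]
(array([ -0. , -83.1,   0. ]), array([-106. ,   80.5,  397.1]))
```

>>> {"op": "move_arm", "data": {
  "plan": [
    [0, -10, 0, -13, 0, 50, 85],
    [0, -21, 0, -26, 10, 100, 85],
    [0, -31, 0, -40, 20, 150, 85],
    [0, -41, 0, -53, 30, 200, 85],
    [0, -51, 0, -66, 40, 250, 85]
  ],
  "squeeze": 50
}}

```text
t: 2.12
ee_pos: [0.4298, -0.2979, 0.1603]
tool_rot: [-0.703, 0.703, -0.075, 0.075]
wrist_force: [0.2, -1.0, 0.4]
width: 0.0851
```

```bash
python3 -c "
from go import *
print(row([.5424,-.1976,.12],.342))"
```

```text
(array([  0. , -31.8,   0. ]), array([ 89. ,  40.3, 121.8]))
```

>>> {"op": "move_arm", "data": {
  "plan": [
    [0, -10, 0, 28, 13, 40, 85],
    [0, -20, 0, 57, 26, 80, 85],
    [0, -31.8, 0, 89, 40, 122, 85],
    [0, -31.8, 0, 89, 40, 122, 85],
    [0, -31.8, 0, 89, 40, 122, 85]
  ]
}}

```text
t: 2.75
ee_pos: [0.5417, -0.1995, 0.1205]
tool_rot: [-0.697, 0.697, 0.118, -0.118]
wrist_force: [-0.0, -0.8, -0.6]
width: 0.0851
```

Run:
```python
from go import *
from fit import *
print(row([.5424,-.1976,.015],.342))
T=optics.get_image("top");S=optics.get_image("side")
it=[(PACK,[.534,-.174,.342],(255,0,255))]
W=np.zeros((480,800,3),np.uint8)
W[:400,:400]=crop(T,it,300,170,100,100,4);W[:400,400:]=crop(S,it,255,130,100,100,4)
cv2.imwrite("pics/above.png",W)
```

```text
(array([ 0. , -0.3, -0. ]), array([  1.3, 105.5,   1.6]))
```

View pics/above.png

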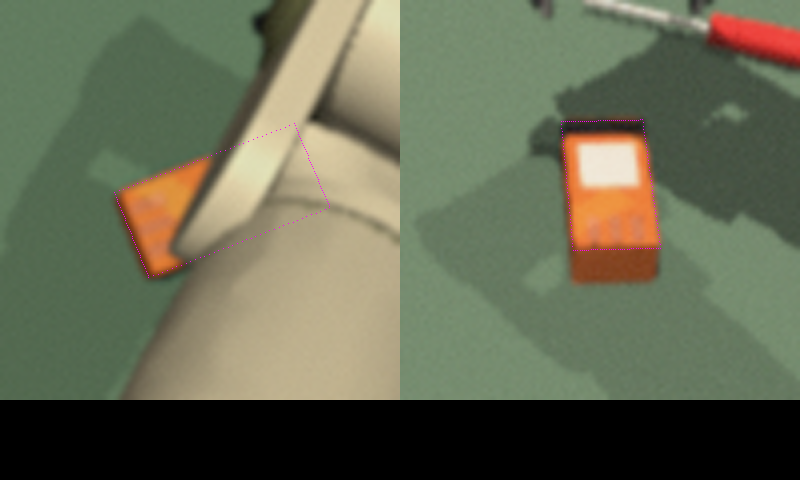

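>>> {"op": "move_arm", "data": {
  "plan": [
    [0, 0, 0, 1, 40, 1, 85],
    [0, 0, 0, 1, 80, 1, 85],
    [0, 0, 0, 1, 105, 2, 85],
    [0, 0, 0, 1, 105, 2, 85]
  ]
}}

```text
t: 3.35
ee_pos: [0.5409, -0.1974, 0.0145]
tool_rot: [0.698, -0.697, -0.117, 0.119]
wrist_force: [0.3, 1.6, 0.2]
width: 0.085
```

>>> {"op": "move_arm", "data": {
  "plan": [
    [0, 0, 0, 0, 0, 0, 40],
    [0, 0, 0, 0, 0, 0, 40],
    [0, 0, 0, 0, 0, 0, 40],
    [0, 0, 0, 0, 0, 0, 40],
    [0, 0, 0, 0, 0, 0, 40]
  ]
}}

```text
t: 3.98
ee_pos: [0.5422, -0.197, 0.0156]
tool_rot: [-0.697, 0.697, 0.119, -0.119]
wrist_force: [0.5, -0.4, -0.1]
width: 0.0396
```

```bash
python3 -c "
from go import *
s=bot.sense();print(s['width'],s['ee_pos'],s['wrist_force'])"
```

```text
0.039625209027934885 [ 0.54222313 -0.19700217  0.01563655] [ 0.51171572 -0.42702322 -0.07905235]
```

Run:
```python
from fit import *
T=optics.get_image("top");S=optics.get_image("side")
it=[(PACK,[.534,-.174,.342],(255,0,255))]
W=np.zeros((480,800,3),np.uint8)
W[:400,:400]=crop(T,it,300,170,100,100,4);W[:400,400:]=crop(S,it,255,130,100,100,4)
cv2.imwrite("pics/grip.png",W)
```

```text
(no output)
```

View pics/grip.png

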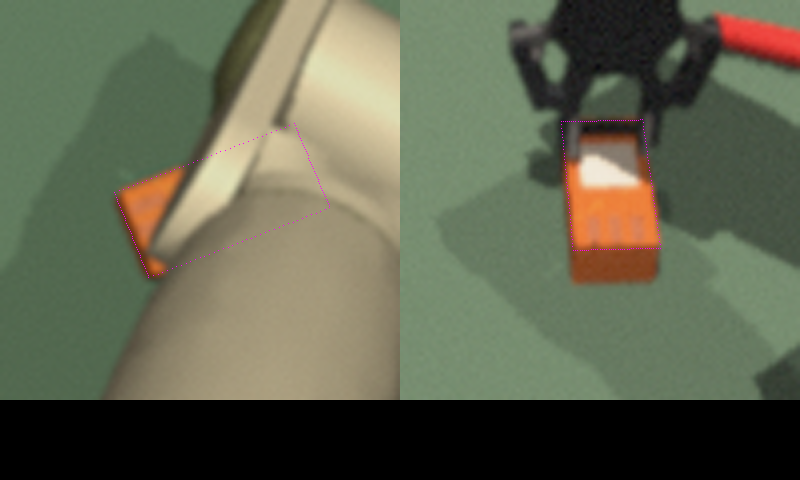

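Run:
```python
from go import *
from fit import *
S=optics.get_image("side"); s=bot.sense(); R=Ro.from_quat(np.roll(s["tool_rot"],-1)).as_matrix(); p=s["ee_pos"]
print(s['t'],s['width'],p)
L=lambda a,b:np.linspace(p+R@np.array(a)/1000,p+R@np.array(b)/1000,200)
id0=[0,0,0]
it=[(PACK,[.534,-.174,.342],(255,0,255))]+[(L([x,8,0],[x,-40,0]),id0,(0,255,255)) for x in(-20,20)]+[(L([x,8,0],[x,-40,0]),id0,(255,255,0)) for x in(-28,28)]
cv2.imwrite("pics/z.png",crop(S,it,270,115,80,72,8))
```

```text
4.125 0.04012902695545989 [ 0.54215577 -0.19700134  0.01549881]
```

View pics/z.png

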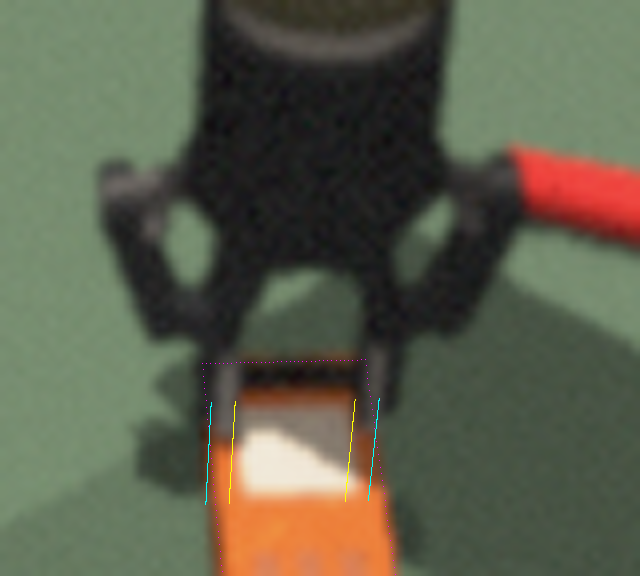

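>>> {"op": "move_arm", "data": {
  "plan": [
    [0, 0, 0, 0, 0, 0, 85],
    [0, 0, 0, 0, 0, 0, 85],
    [0, 0, 0, 0, 0, 0, 85],
    [0, 0, 0, 0, 0, 0, 85],
    [0, 0, 0, 0, 4, 0, 85]
  ]
}}

```text
t: 4.75
ee_pos: [0.5423, -0.1971, 0.0116]
tool_rot: [-0.697, 0.697, 0.119, -0.118]
wrist_force: [-0.1, 0.1, -0.3]
width: 0.0847
```

Run:
```python
from go import *
from fit import *
S=optics.get_image("side"); s=bot.sense(); R=Ro.from_quat(np.roll(s["tool_rot"],-1)).as_matrix(); p=s["ee_pos"]
print(s['t'],s['width'],p,s['wrist_force'],s['tau'].round(1))
L=lambda a,b:np.linspace(p+R@np.array(a)/1000,p+R@np.array(b)/1000,200)
id0=[0,0,0]
it=[(PACK,[.534,-.174,.342],(255,0,255))]+[(L([x,8,0],[x,-40,0]),id0,(0,255,255)) for x in(-42.5,42.5)]+[(L([x,-32,0],[x,-80,0]),id0,(255,255,0)) for x in(-57,57)]
cv2.imwrite("pics/z2.png",crop(S,it,270,115,80,72,8))
```

```text
4.8 0.08487004419187436 [ 0.54190626 -0.19688494  0.01080036] [-0.29861379  0.22338726 -0.32038295] [  0.1 -52.5 -22.3   0.    0.    0. ]
```

View pics/z2.png

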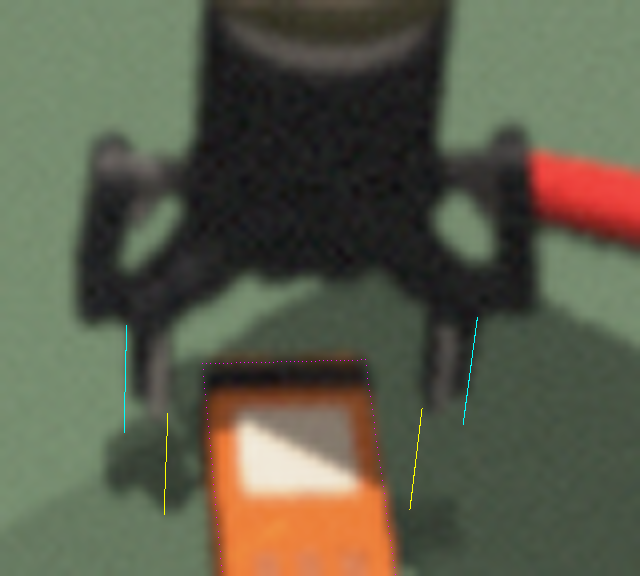

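Run:
```python
from go import *
S=optics.get_image("side"); s=bot.sense()
x=np.array([np.cos(.342),np.sin(.342),0])
for nm,p in(("above",np.array([.5417,-.1995,.1205])),("now",s["ee_pos"])):
  for off in(0,.02,.035,.05):
    print(nm,off,[proj(S,p+k*x*.0495+[0,0,.005+off]).round(1) for k in(1,-1)], "y-off",[proj(S,p+k*x*.0495+[0,-off,.005]).round(1) for k in(1,-1)])
```

```text
above 0 [array([288.9, 144.3]), array([327.9, 143.4])] y-off [array([288.9, 144.3]), array([327.9, 143.4])]
above 0.02 [array([289.1, 138.2]), array([328.7, 137.2])] y-off [array([291.1, 139.4]), array([329.7, 138.5])]
above 0.035 [array([289.3, 133.4]), array([329.3, 132.5])] y-off [array([292.8, 135.8]), array([330.9, 134.9])]
above 0.05 [array([289.4, 128.6]), array([329.9, 127.6])] y-off [array([294.4, 132.2]), array([332.2, 131.3])]
now 0 [array([287.6, 175.6]), array([323.7, 174.7])] y-off [array([287.6, 175.6]), array([323.7, 174.7])]
now 0.02 [array([287.8, 170.4]), array([324.4, 169.5])] y-off [array([289.7, 170.7]), array([325.4, 169.8])]
now 0.035 [array([287.9, 166.3]), array([324.9, 165.4])] y-off [array([291.2, 167.1]), array([326.6, 166.3])]
now 0.05 [array([288. , 162.2]), array([325.4, 161.3])] y-off [array([292.7, 163.6]), array([327.8, 162.7])]
```

>>> {"op": "move_arm", "data": {
  "plan": [
    [0, 0, 0, 0, 2, 0, 85],
    [0, 0, 0, 0, 4, 0, 85],
    [0, 0, 0, 0, 5, 0, 85],
    [0, 0, 0, 0, 5, 0, 85]
  ]
}}

```text
t: 5.35
ee_pos: [0.5421, -0.197, 0.0064]
tool_rot: [0.697, -0.697, -0.119, 0.119]
wrist_force: [-0.1, 0.2, 0.9]
width: 0.0851
```

>>> {"op": "move_arm", "data": {
  "plan": [
    [0, 0, 0, 0, 2, 0, 85],
    [0, 0, 0, 0, 4, 0, 85],
    [0, 0, 0, 0, 4, 0, 85]
  ]
}}

```text
t: 5.72
ee_pos: [0.5421, -0.197, 0.0023]
tool_rot: [0.697, -0.697, -0.118, 0.119]
wrist_force: [-0.9, 0.2, 0.2]
width: 0.0848
```

>>> {"op": "move_arm", "data": {
  "plan": [
    [0, 0, 0, 0, 2, 0, 85],
    [0, 0, 0, 0, 4, 0, 85],
    [0, 0, 0, 0, 4, 0, 85]
  ]
}}

```text
t: 6.1
ee_pos: [0.5421, -0.1969, -0.0017]
tool_rot: [0.697, -0.697, -0.119, 0.119]
wrist_force: [-0.8, -0.4, -0.4]
width: 0.0848
```

>>> {"op": "move_arm", "data": {
  "plan": [
    [0, 0, 0, 0, 2, 0, 85],
    [0, 0, 0, 0, 4, 0, 85],
    [0, 0, 0, 0, 4, 0, 85]
  ]
}}

```text
t: 6.48
ee_pos: [0.5421, -0.197, -0.0057]
tool_rot: [0.697, -0.697, -0.119, 0.119]
wrist_force: [0.2, -0.4, 0.2]
width: 0.0853
```

>>> {"op": "move_arm", "data": {
  "plan": [
    [0, 0, 0, 0, 2, 0, 85],
    [0, 0, 0, 0, 4, 0, 85],
    [0, 0, 0, 0, 4, 0, 85]
  ]
}}

```text
t: 6.85
ee_pos: [0.5421, -0.197, -0.0097]
tool_rot: [0.697, -0.697, -0.119, 0.119]
wrist_force: [-0.2, -0.6, -0.3]
width: 0.085
```

>>> {"op": "move_arm", "data": {
  "plan": [
    [0, 0, 0, 0, 2, 0, 85],
    [0, 0, 0, 0, 4, 0, 85],
    [0, 0, 0, 0, 4, 0, 85]
  ]
}}

```text
t: 7.22
ee_pos: [0.5421, -0.197, -0.0137]
tool_rot: [0.697, -0.697, -0.119, 0.119]
wrist_force: [0.5, 0.4, -0.5]
width: 0.0851
```

>>> {"op": "move_arm", "data": {
  "plan": [
    [0, 0, 0, 0, 3, 0, 85],
    [0, 0, 0, 0, 7, 0, 85],
    [0, 0, 0, 0, 7, 0, 85]
  ]
}}

```text
t: 7.6
ee_pos: [0.5419, -0.1969, -0.0209]
tool_rot: [0.697, -0.697, -0.118, 0.119]
wrist_force: [-0.3, -0.5, 0.7]
width: 0.0847
```

>>> {"op": "move_arm", "data": {
  "plan": [
    [0, 0, 0, 0, 0, 0, 45],
    [0, 0, 0, 0, 0, 0, 45],
    [0, 0, 0, 0, 0, 0, 45],
    [0, 0, 0, 0, 0, 0, 45],
    [0, 0, 0, 0, 0, 0, 45]
  ],
  "squeeze": 40
}}

```text
t: 8.22
ee_pos: [0.5422, -0.1971, -0.0202]
tool_rot: [-0.697, 0.697, 0.119, -0.119]
wrist_force: [-2.4, -0.3, 5.3]
width: 0.0554
```

Run:
```python
from go import *
from fit import *
s=bot.sense(); print(s['t'],s['width'],s['ee_pos'],s['wrist_force'])
S=optics.get_image("side");T=optics.get_image("top")
it=[(PACK,[.534,-.174,.342],(255,0,255))]
q,c=chamfer([S],PACK,[.534,-.176,.342]); print(q,c)
W=np.zeros((560,800,3),np.uint8)
W[:560,:480]=crop(S,it,275,115,60,70,8); W[:320,480:]=crop(T,it,310,180,80,80,4)
cv2.imwrite("pics/grip2.png",W)
```

```text
8.225 0.05537114415702292 [ 0.54224538 -0.19712848 -0.02021261] [-2.35097366 -0.34643424  5.28017687]
[ 0.52587669 -0.14817501  0.30689873] 0.5492684841156006
```

View pics/grip2.png

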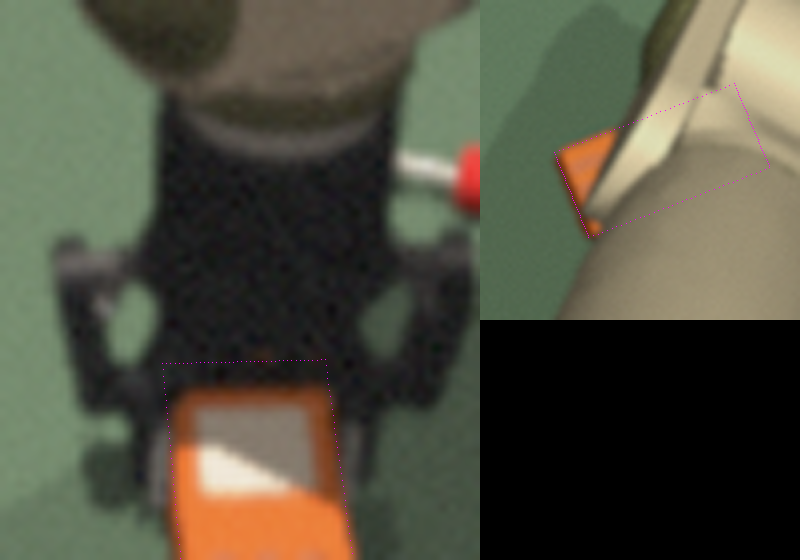

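```bash
python3 -c "
from go import *
s=bot.sense(); p=dk(0,-.1125,s['ee_pos'][2]+.01);print(p,row(p,-.1357,s), indock(s['ee_pos']))"
```

```text
[np.float64(0.5436789102579728), np.float64(0.005709085290331803), np.float64(-0.010250031922182818)] (array([ 0. , 27.1,  0. ]), array([ 68.5, -10. , 190.9])) [  26.  -313.7  -20.3]
```

>>> {"op": "move_arm", "data": {
  "plan": [
    [0, 0, 0, 0, -5, 0, 45],
    [0, 0, 0, 0, -10, 0, 45],
    [0, 0, 0, 0, -10, 0, 45]
  ]
}}

```text
t: 8.7
ee_pos: [0.5422, -0.197, -0.0104]
tool_rot: [-0.697, 0.697, 0.119, -0.119]
wrist_force: [0.1, 0.5, -5.0]
width: 0.0556
```

>>> {"op": "move_arm", "data": {
  "plan": [
    [0, 6, 0, 16, 0, 42, 45],
    [0, 13, 0, 34, 0, 90, 45],
    [0, 20, 0, 52, 0, 140, 45],
    [0, 27.1, 0, 68.5, 0, 190.9, 45],
    [0, 27.1, 0, 68.5, 0, 190.9, 45]
  ]
}}

```text
t: 9.32
ee_pos: [0.5429, 0.0092, -0.0108]
tool_rot: [0.706, -0.705, 0.047, -0.046]
wrist_force: [-0.7, -0.8, -5.0]
width: 0.0552
```

Run:
```python
from go import *
from fit import *
s=bot.sense(); p=s['ee_pos']; print(s['t'],s['width'],indock(p),s['wrist_force'])
S=optics.get_image("side");T=optics.get_image("top")
qd=np.load("dock.npy"); P=PACK+[0,0,.010]
q=[*dk(0,indock(p)[1]/1000+.0245,0)[:2],qd[2]]
it=[(DOCK,qd,(255,255,0)),(P,q,(255,0,255))]
for n,i in(("S",[S]),("T",[T]),("ST",[S,T])):
    f,c=chamfer(i,P,q); print(n,indock([*f[:2],0]),np.degrees(f[2]-qd[2]),c)
W=np.zeros((600,800,3),np.uint8)
W[:560,:400]=crop(S,it,225,180,100,140,4); W[:560,400:]=crop(T,it,200,170,100,140,4)
cv2.imwrite("pics/pre.png",W)
```

```text
9.325 0.05521540643436793 [  -1.3 -109.2  -10.8] [-0.74742892 -0.79697828 -5.01902261]
S [ -2.8 -63.    0. ] 2.300397871053343 0.8392702341079712
T [   2.6 -104.1    0. ] 0.8474033831744026 1.9172824621200562
ST [ -3.  -64.7   0. ] 1.9120925416784538 3.77107572555542
```

View pics/pre.png

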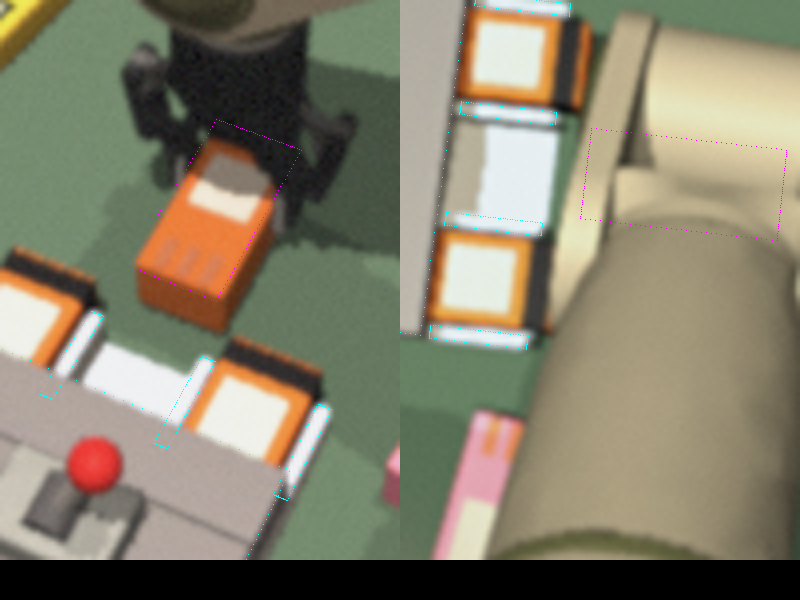

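>>> {"op": "move_arm", "data": {
  "plan": [
    [0, 0, 0, 1.3, 5, 0, 45],
    [0, 0, 0, 1.3, 8.5, 0, 45],
    [0, 0, 0, 1.3, 8.5, 12, 45],
    [0, 0, 0, 1.3, 8.5, 24, 45],
    [0, 0, 0, 1.3, 8.5, 30, 45]
  ]
}}

```text
t: 10.05
ee_pos: [0.5491, 0.0365, -0.0189]
tool_rot: [0.706, -0.705, 0.048, -0.048]
wrist_force: [0.7, -0.8, -4.1]
width: 0.0552
```

```bash
python3 -c "
from go import *
s=bot.sense(); p=s['ee_pos']; print(s['t'],s['width'],indock(p),s['wrist_force'],s['torque'],row(dk(0,-.05,p[2]),-.1357,s))"
```

```text
10.05 0.05516301616686575 [  1.2 -81.3 -18.9] [ 0.67046476 -0.76749236 -4.10702543] [-0.11503674  0.01233327  0.02399286] (array([-0.,  0.,  0.]), array([-1.2,  0. , 31.3]))
```

>>> {"op": "move_arm", "data": {
  "plan": [
    [0, 0, 0, -0.5, 0, 8, 45],
    [0, 0, 0, -1, 0, 16, 45],
    [0, 0, 0, -1, 0, 24, 45],
    [0, 0, 0, -1, 0, 31, 45],
    [0, 0, 0, -1, 0, 31, 45]
  ]
}}

```text
t: 10.68
ee_pos: [0.5522, 0.0667, -0.019]
tool_rot: [0.706, -0.705, 0.048, -0.048]
wrist_force: [0.1, 0.3, -4.5]
width: 0.0558
```

Run:
```python
from go import *
from fit import *
s=bot.sense(); p=s['ee_pos']; print(s['t'],s['width'],indock(p),s['wrist_force'],s['torque'])
S=optics.get_image("side")
qd=np.load("dock.npy"); P=PACK+[0,0,.001]
q=[*dk(0,indock(p)[1]/1000+.0245,0)[:2],qd[2]]
it=[(DOCK,qd,(255,255,0)),(P,q,(255,0,255))]
cv2.imwrite("pics/in.png",crop(S,it,225,200,110,110,5))
```

```text
10.675 0.055757956858790904 [  0.2 -51.  -19. ] [ 0.1369258   0.27948991 -4.4684244 ] [-0.06774425  0.01732944 -0.05463904]
```

View pics/in.png

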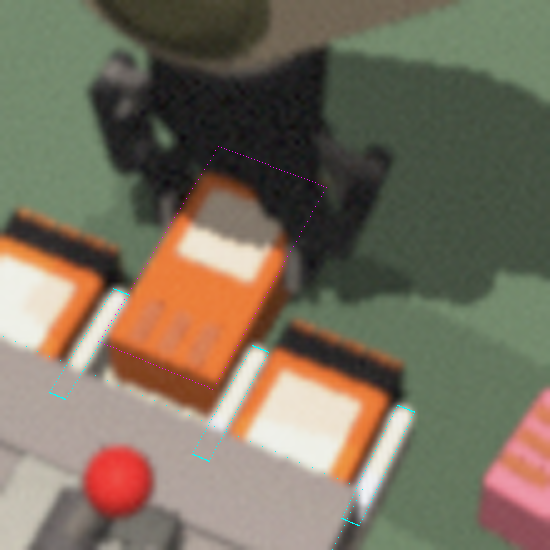

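>>> {"op": "move_arm", "data": {
  "plan": [
    [0, 0, 0, 0, 1, 0, 45],
    [0, 0, 0, 0, 1, 0, 85],
    [0, 0, 0, 0, 1, 0, 85],
    [0, 0, 0, 0, 1, 0, 85],
    [0, 0, 0, 0, 1, 0, 85]
  ]
}}

```text
t: 11.35
ee_pos: [0.5523, 0.0662, -0.0199]
tool_rot: [0.705, -0.705, 0.048, -0.048]
wrist_force: [-0.5, 0.5, -0.3]
width: 0.0848
```

>>> {"op": "move_arm", "data": {
  "plan": [
    [0, 0, 0, 0, -2, -20, 85],
    [0, 0, 0, 0, -4, -50, 85],
    [0, 0, 0, 0, -8, -90, 85],
    [0, 0, 0, 0, -8, -90, 0],
    [0, 0, 0, 0, -8, -90, 0]
  ]
}}

```text
t: 11.98
ee_pos: [0.5399, -0.0233, -0.012]
tool_rot: [0.705, -0.705, 0.048, -0.048]
wrist_force: [-0.5, 0.8, 0.2]
width: 0.051
```

>>> {"op": "move_arm", "data": {
  "plan": [
    [0, 0, 0, 0, 0, 0, 0],
    [0, 0, 0, 0, 0, 0, 0],
    [0, 0, 0, 0, 0, 0, 0],
    [0, 0, 0, 0, 0, 0, 0],
    [0, 0, 0, 0, 0, 0, 0]
  ]
}}

```text
t: 12.6
ee_pos: [0.54, -0.0229, -0.012]
tool_rot: [0.705, -0.705, 0.048, -0.048]
wrist_force: [-0.3, -0.1, -0.4]
width: -0.0002
```

```bash
python3 -c "
from go import *
s=bot.sense(); p=s['ee_pos']; print(s['t'],s['width'],indock(p),s['wrist_force'],s['torque'],row(dk(0,-.1,p[2]),-.1357,s))"
```

```text
12.6 -0.00022208118171697058 [   0.3 -141.4  -12. ] [-0.3418807  -0.07610751 -0.40660462] [ 0.01373997 -0.00183716 -0.01972277] (array([-0., -0., -0.]), array([-0.3,  0. , 41.4]))
```

>>> {"op": "move_arm", "data": {
  "plan": [
    [0, 0, 0, 0, 0, 15, 0],
    [0, 0, 0, 0, 0, 30, 0],
    [0, 0, 0, 0, 0, 45, 0],
    [0, 0, 0, 0, 0, 60, 0],
    [0, 0, 0, 0, 0, 70, 0]
  ]
}}

```text
t: 13.22
ee_pos: [0.5496, 0.0474, -0.012]
tool_rot: [-0.705, 0.706, -0.048, 0.048]
wrist_force: [0.1, -3.0, 0.7]
width: -0.0002
```

>>> {"op": "move_arm", "data": {
  "plan": [
    [0, 0, 0, 0, 0, 7, 0],
    [0, 0, 0, 0, 0, 14, 0],
    [0, 0, 0, 0, 0, 20, 0],
    [0, 0, 0, 0, 0, 20, 0]
  ]
}}

```text
t: 13.72
ee_pos: [0.5522, 0.0667, -0.012]
tool_rot: [0.706, -0.705, 0.048, -0.048]
wrist_force: [0.1, 0.7, 0.2]
width: -0.0001
```

```bash
python3 -c "
from go import *
s=bot.sense(); p=s['ee_pos']; print(s['t'],s['width'],indock(p),s['wrist_force'],s['torque'])"
```

```text
13.725 -0.00013877968965573452 [  0.2 -50.9 -12. ] [0.07522576 0.73716849 0.19492503] [ 0.04227099 -0.00792317  0.00360534]
```

>>> {"op": "move_arm", "data": {
  "plan": [
    [0, 0, 0, 0, 0, 4, 0],
    [0, 0, 0, 0, 0, 8, 0],
    [0, 0, 0, 0, 0, 12, 0]
  ]
}}

```text
t: 14.1
ee_pos: [0.5538, 0.0782, -0.012]
tool_rot: [-0.705, 0.705, -0.048, 0.048]
wrist_force: [0.5, -2.0, -0.2]
width: 0.0001
```

>>> {"op": "move_arm", "data": {
  "plan": [
    [0, 0, 0, 0, 0, 2, 0],
    [0, 0, 0, 0, 0, 4, 0],
    [0, 0, 0, 0, 0, 6, 0]
  ]
}}

```text
t: 14.48
ee_pos: [0.5546, 0.0841, -0.012]
tool_rot: [0.705, -0.705, 0.048, -0.048]
wrist_force: [-0.2, -1.6, -1.7]
width: 0.0003
```

>>> {"op": "move_arm", "data": {
  "plan": [
    [0, 0, 0, 0, 0, 1.5, 0],
    [0, 0, 0, 0, 0, 3, 0]
  ]
}}

```text
t: 14.72
ee_pos: [0.555, 0.0871, -0.0121]
tool_rot: [0.705, -0.705, 0.048, -0.048]
wrist_force: [-0.4, -2.2, -1.0]
width: -0.0003
```

>>> {"op": "move_arm", "data": {
  "plan": [
    [0, 0, 0, 0, 0, 1.5, 0],
    [0, 0, 0, 0, 0, 3, 0]
  ]
}}

```text
t: 14.98
ee_pos: [0.5554, 0.0901, -0.012]
tool_rot: [0.705, -0.705, 0.048, -0.048]
wrist_force: [-0.4, -1.7, -1.4]
width: 0.0001
```

>>> {"op": "move_arm", "data": {
  "plan": [
    [0, 0, 0, 0, 0, 1, 0],
    [0, 0, 0, 0, 0, 2, 0]
  ]
}}

```text
t: 15.22
ee_pos: [0.5557, 0.0908, -0.012]
tool_rot: [-0.705, 0.706, -0.048, 0.048]
wrist_force: [-2.4, -13.3, -1.2]
width: -0.0
```

>>> {"op": "move_arm", "data": {
  "plan": [
    [0, 0, 0, 0, 0, 1, 0],
    [0, 0, 0, 0, 0, 2, 0]
  ]
}}

```text
t: 15.48
ee_pos: [0.5557, 0.0907, -0.012]
tool_rot: [-0.704, 0.707, -0.048, 0.047]
wrist_force: [-5.1, -25.2, 2.5]
width: -0.0
```

Run:
```python
from go import *
s=bot.sense(); p=s['ee_pos']; print(s['t'],indock(p),s['wrist_force'])
for c in("side","top"):
    im=optics.get_image(c); cv2.imwrite(f"pics/{c}_p.png",im["image"])
```

```text
15.475 [  0.4 -26.6 -12. ] [ -5.12880098 -25.18482656   2.48951621]
```

>>> {"op": "move_arm", "data": {
  "plan": [
    [0, 0, 0, 0, 0, -25, 0],
    [0, 0, 0, -35, 0, -44, 0],
    [0, 0, 0, -70, 0, -44, 0],
    [0, 0, 0, -70, 0, -30, 0],
    [0, 0, 0, -70, 0, -20, 0]
  ]
}}

```text
t: 16.2
ee_pos: [0.485, 0.0845, -0.0116]
tool_rot: [0.706, -0.705, 0.047, -0.049]
wrist_force: [0.5, 0.6, -0.6]
width: 0.0002
```

Run:
```python
from go import *
s=bot.sense(); p=s['ee_pos']; print(s['t'],indock(p),s['wrist_force'],row(dk(-.07,-.0275,-.012),-.1357,s))
```

```text
16.2 [-68.8 -42.4 -11.6] [ 0.51447979  0.6225869  -0.56385479] (array([-0. ,  0. ,  0.1]), array([-1.2,  0.4, 14.9]))
```

>>> {"op": "move_arm", "data": {
  "plan": [
    [0, 0, 0, -1, 0, 5, 0],
    [0, 0, 0, -1, 0, 10, 0],
    [0, 0, 0, -1, 0, 13.5, 0],
    [0, 0, 0, -1, 0, 15, 0]
  ]
}}

```text
t: 16.7
ee_pos: [0.4851, 0.0987, -0.012]
tool_rot: [0.705, -0.705, 0.048, -0.048]
wrist_force: [-0.4, 0.0, 0.4]
width: -0.0002
```

>>> {"op": "move_arm", "data": {
  "plan": [
    [0, 0, 0, 0, 0, 1.5, 0],
    [0, 0, 0, 0, 0, 3, 0],
    [0, 0, 0, 0, 0, 3, 0]
  ]
}}

```text
t: 17.08
ee_pos: [0.4853, 0.1002, -0.012]
tool_rot: [-0.705, 0.706, -0.048, 0.048]
wrist_force: [-1.9, -9.0, 0.1]
width: -0.0002
```

Run:
```python
from go import *
s=bot.sense(); p=s['ee_pos']; print(s['t'],indock(p),s['wrist_force'])
```

```text
17.075 [-70.6 -26.7 -12. ] [-1.91300285 -9.02748191  0.14141545]
```

>>> {"op": "move_arm", "data": {
  "plan": [
    [0, 0, 0, 0, 0, -20, 0],
    [0, 0, 0, 40, 0, -40, 0],
    [0, 0, 0, 90, 0, -40, 0],
    [0, 0, 0, 140, 0, -40, 0],
    [0, 0, 0, 140, 0, -30, 0]
  ]
}}

```text
t: 17.7
ee_pos: [0.6224, 0.0518, -0.0123]
tool_rot: [-0.705, 0.705, -0.048, 0.049]
wrist_force: [-1.1, 0.0, -0.2]
width: 0.0001
```

Run:
```python
from go import *
s=bot.sense(); p=s['ee_pos']; print(s['t'],indock(p),s['wrist_force'],row(dk(.07,-.0275,-.012),-.1357,s))
```

```text
17.7 [ 71.8 -56.2 -12.3] [-1.09047279  0.03846467 -0.17255747] (array([-0. , -0.1,  0.1]), array([-1.8, -0.3, 28.7]))
```

>>> {"op": "move_arm", "data": {
  "plan": [
    [0, 0, 0, -1, 0, 9, 0],
    [0, 0, 0, -1, 0, 18, 0],
    [0, 0, 0, -1, 0, 25, 0],
    [0, 0, 0, -1, 0, 28.5, 0]
  ]
}}

```text
t: 18.2
ee_pos: [0.6227, 0.0816, -0.0118]
tool_rot: [-0.705, 0.706, -0.048, 0.048]
wrist_force: [-1.0, -3.2, 1.7]
width: 0.0001
```

>>> {"op": "move_arm", "data": {
  "plan": [
    [0, 0, 0, 0, 0, 1.5, 0],
    [0, 0, 0, 0, 0, 3, 0],
    [0, 0, 0, 0, 0, 3, 0]
  ]
}}

```text
t: 18.58
ee_pos: [0.6227, 0.0816, -0.0118]
tool_rot: [-0.704, 0.707, -0.049, 0.047]
wrist_force: [-5.3, -13.4, 5.5]
width: -0.0
```

Run:
```python
from go import *
s=bot.sense(); p=s['ee_pos']; print(s['t'],indock(p),s['wrist_force'])
```

```text
18.575 [ 68.  -26.6 -11.8] [ -5.28603395 -13.44642925   5.53092292]
```

>>> {"op": "move_arm", "data": {
  "plan": [
    [0, 0, 0, 0, 0, -25, 0],
    [0, 0, 0, 0, -50, -35, 0],
    [0, 0, 0, 0, -110, -35, 0],
    [0, 0, 0, 0, -170, -35, 0],
    [0, 0, 0, 0, -176, -35, 0]
  ]
}}

```text
t: 19.2
ee_pos: [0.6203, 0.0494, 0.1689]
tool_rot: [-0.705, 0.706, -0.045, 0.051]
wrist_force: [-0.8, 0.6, -0.4]
width: -0.0004
```

Run:
```python
from go import *
from fit import *
s=bot.sense(); p=s['ee_pos']; print(s['t'],indock(p),s['wrist_force'],row(dk(-.085,.14,.165),-.1357,s))
T,S=optics.get_image("top"),optics.get_image("side")
for n,im in(("top",T),("side",S)):
    for m in mark_of(n,"charge_lever_tip")[:2]: print(n,m["p"],indock(ray(im,m["position"],.149)))
qd=np.load("dock.npy")
it=[(PACK,[*dk(x/1000,.045,0)[:2],qd[2]],(0,255,0)) for x in(-70,0,70)]
W=np.zeros((480,800,3),np.uint8); W[:480,:400]=crop(T,it,160,150,100,120,4); W[:480,400:]=crop(S,it,180,210,100,120,4)[:, :400]
cv2.imwrite("pics/home.png",W)
```

```text
19.2 [ 70.  -58.9 168.9] [-0.80687315  0.58849881 -0.37764112] (array([-0. , -0. ,  0.5]), array([-155.1,    2.7,  198.8]))
top 0.69 [-36.9 143.7 149. ]
side 0.73 [-39.3 138.3 149. ]
```

View pics/home.png

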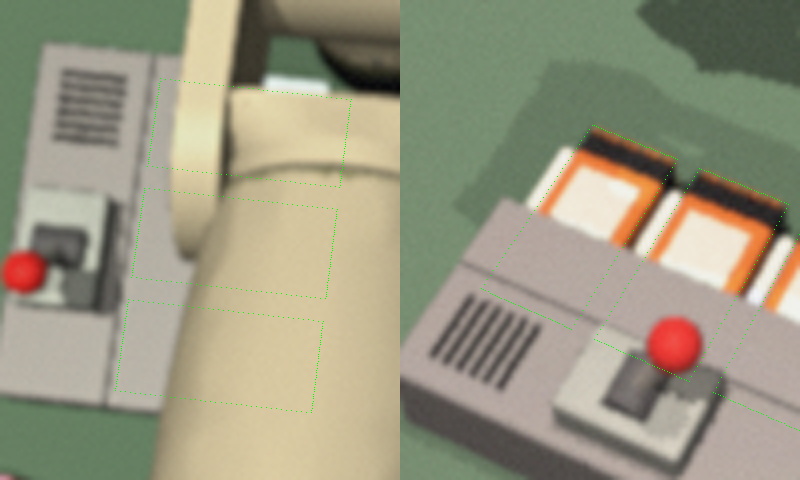

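>>> {"op": "move_arm", "data": {
  "plan": [
    [0, 0, 0, -31, 0, 39, 0],
    [0, 0, 0, -62, 0, 79, 0],
    [0, 0, 0, -93, 0, 119, 0],
    [0, 0, 0, -124, 0, 159, 0],
    [0, 0, 0, -155, 0, 199, 0]
  ]
}}

```text
t: 20.02
ee_pos: [0.4903, 0.2688, 0.1622]
tool_rot: [-0.705, 0.706, -0.049, 0.047]
wrist_force: [0.2, 0.4, -0.6]
width: 0.0001
```

Run:
```python
from go import *
s=bot.sense(); p=s['ee_pos']; print(s['t'],indock(p),s['wrist_force'],row(dk(-.085,.14,.092),-.1357,s))
```

```text
20.025 [-88.5 140.9 162.2] [ 0.18018323  0.40939254 -0.5629314 ] (array([ 0.1, -0. , -0.2]), array([ 3.7, 70.2, -0.8]))
```

>>> {"op": "move_arm", "data": {
  "plan": [
    [0, 0, 0, 0, 25, 0, 0],
    [0, 0, 0, 1, 50, 0, 0],
    [0, 0, 0, 2, 70, -1, 0],
    [0, 0, 0, 2, 70, -1, 0]
  ]
}}

```text
t: 20.52
ee_pos: [0.4923, 0.266, 0.0914]
tool_rot: [-0.705, 0.706, -0.05, 0.046]
wrist_force: [0.1, 0.1, -0.4]
width: -0.0001
```

Run:
```python
from go import *
from fit import *
s=bot.sense(); p=s['ee_pos']; print(s['t'],indock(p),s['wrist_force'])
S=optics.get_image("side")
R=Ro.from_quat(np.roll(s["tool_rot"],-1)).as_matrix()
L=np.vstack([np.linspace(p+R@[x,.008-.035,0],p+R@[x,-.03-.035,0],100) for x in(-.0145,.0145)])
cv2.imwrite("pics/lev.png",crop(S,[(L,[0,0,0],(0,255,255))],190,210,110,110,5))
```

```text
20.525 [-86.1 138.4  91.4] [ 0.07942833  0.14523528 -0.35310923]
```

View pics/lev.png

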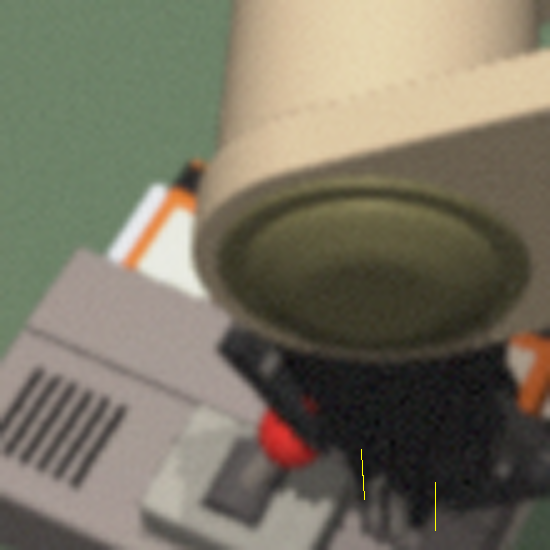

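>>> {"op": "move_arm", "data": {
  "plan": [
    [0, 0, 0, 0, -25, 0, 0],
    [0, 0, 0, -5, -60, 0, 0],
    [0, 0, 0, -10, -75, 0, 0]
  ]
}}

```text
t: 20.95
ee_pos: [0.4844, 0.2681, 0.1712]
tool_rot: [0.706, -0.705, 0.047, -0.049]
wrist_force: [0.7, -0.0, 0.2]
width: -0.0002
```

Run:
```python
from go import *
s=bot.sense(); p=s['ee_pos']; print(s['t'],indock(p),s['wrist_force'],s['joint_pos'].round(2),row(dk(-.095,.14,.165),-.1357+1.5708,s))
```

```text
20.95 [-94.2 139.4 171.2] [ 0.72838666 -0.00329302  0.15308043] [0.29 0.4  1.46 0.   1.28 0.43] (array([-0.2, 90. ,  0.1]), array([-0.8,  6.2,  0.6]))
```

>>> {"op": "move_arm", "data": {
  "plan": [
    [0, 10, 0, 0, 0, 0, 0],
    [0, 20, 0, 0, 0, 0, 0],
    [0, 30, 0, 0, 0, 0, 0],
    [0, 40, 0, 0, 0, 0, 0],
    [0, 50, 0, 0, 0, 0, 0]
  ]
}}

```text
t: 21.58
ee_pos: [0.4835, 0.2678, 0.1686]
tool_rot: [-0.618, 0.618, -0.344, 0.343]
wrist_force: [0.1, -0.2, -0.0]
width: 0.0002
```

>>> {"op": "move_arm", "data": {
  "plan": [
    [0, 10, 0, 0, 0, 0, 0],
    [0, 20, 0, 0, 0, 0, 0],
    [0, 30, 0, 0, 0, 0, 0],
    [0, 40, 0, 0, 0, 0, 0],
    [0, 40, 0, 0, 0, 0, 0]
  ]
}}

```text
t: 22.2
ee_pos: [0.4836, 0.2678, 0.1687]
tool_rot: [0.465, -0.466, 0.533, -0.532]
wrist_force: [0.3, 0.2, -0.7]
width: 0.0001
```

Run:
```python
from go import *
s=bot.sense(); p=s['ee_pos']; print(s['t'],indock(p),s['wrist_force'],row(dk(-.090,.14,.094),-.1357+1.5708,s),row(dk(-.040,.14,.094),-.1357+1.5708,s))
```

```text
22.2 [-95.  139.  168.7] [ 0.34887078  0.19878228 -0.70512171] (array([0. , 0.1, 0. ]), array([-1. , 74.7,  5. ])) (array([0. , 0.1, 0. ]), array([-0.9, 74.7, 55. ]))
```

>>> {"op": "move_arm", "data": {
  "plan": [
    [0, 0, 0, 0, 30, 0, 0],
    [0, 0, 0, 0, 60, 0, 0],
    [0, 0, 0, -1, 75, 0, 0],
    [0, 0, 0, -1, 75, 12, 0],
    [0, 0, 0, -1, 75, 25, 0]
  ]
}}

```text
t: 22.82
ee_pos: [0.5104, 0.2655, 0.0952]
tool_rot: [-0.466, 0.464, -0.532, 0.533]
wrist_force: [0.6, 0.3, 0.6]
width: -0.0001
```

>>> {"op": "move_arm", "data": {
  "plan": [
    [0, 0, 0, 0, 0, 8, 0],
    [0, 0, 0, 0, 0, 16, 0],
    [0, 0, 0, 0, 0, 24, 0],
    [0, 0, 0, 0, 0, 32, 0]
  ]
}}

```text
t: 23.32
ee_pos: [0.541, 0.261, 0.0941]
tool_rot: [-0.465, 0.465, -0.533, 0.533]
wrist_force: [-1.3, 0.6, 0.5]
width: -0.0003
```

Run:
```python
from go import *
s=bot.sense(); p=s['ee_pos']; print(s['t'],indock(p),s['wrist_force'])
S=optics.get_image("side"); cv2.imwrite("pics/l2.png",S["image"])
for m in mark_of("side","charge_lever_tip")[:2]: print(m["p"],m["position"],indock(ray(S,m["position"],.15)))
```

```text
23.325 [-37.2 140.1  94.1] [-1.31029305  0.61521544  0.45454683]
```

>>> {"op": "move_arm", "data": {
  "plan": [
    [0, 0, 0, 0, 0, 6, 0],
    [0, 0, 0, 0, 0, 12, 0],
    [0, 0, 0, 0, 0, 18, 0],
    [0, 0, 0, 0, 0, 22, 0]
  ]
}}

```text
t: 23.92
ee_pos: [0.5625, 0.258, 0.0939]
tool_rot: [0.465, -0.465, 0.533, -0.533]
wrist_force: [-1.5, -0.2, -0.5]
width: -0.0001
```

>>> {"op": "move_arm", "data": {
  "plan": [
    [0, 0, 0, 0, 0, 2, 0],
    [0, 0, 0, 0, 0, 4, 0],
    [0, 0, 0, 0, 0, 4, 0]
  ]
}}

```text
t: 24.3
ee_pos: [0.566, 0.2576, 0.0939]
tool_rot: [0.465, -0.465, 0.533, -0.533]
wrist_force: [-2.3, 1.6, -0.5]
width: 0.0004
```

>>> {"op": "move_arm", "data": {
  "plan": [
    [0, 0, 0, 0, 0, 1, 0],
    [0, 0, 0, 0, 0, 2, 0],
    [0, 0, 0, 0, 0, 2, 0]
  ]
}}

```text
t: 24.68
ee_pos: [0.5664, 0.2576, 0.0936]
tool_rot: [0.464, -0.466, 0.534, -0.532]
wrist_force: [-9.7, 0.9, 2.5]
width: -0.0002
```

Run:
```python
from go import *
s=bot.sense(); p=s['ee_pos']; print(s['t'],indock(p),s['wrist_force'])
```

```text
24.675 [-11.5 140.1  93.6] [-9.68079985  0.90581518  2.52160194]
```

>>> {"op": "move_arm", "data": {
  "plan": [
    [0, 0, 0, 0, 0, 1, 0],
    [0, 0, 0, 0, 0, 1.5, 0],
    [0, 0, 0, 0, 0, 1.5, 0]
  ]
}}

```text
t: 25.05
ee_pos: [0.5667, 0.2575, 0.0935]
tool_rot: [0.463, -0.467, 0.534, -0.531]
wrist_force: [-17.2, 1.1, 5.1]
width: 0.0001
```

>>> {"op": "move_arm", "data": {
  "plan": [
    [0, 0, 0, 0, 0, -20, 0],
    [0, 0, 0, 0, 0, -50, 0],
    [0, 0, 0, 0, -50, -80, 0],
    [0, 0, 0, 0, -100, -85, 0],
    [0, 0, 0, 0, -150, -85, 0]
  ]
}}

```text
t: 25.68
ee_pos: [0.4854, 0.2687, 0.2463]
tool_rot: [-0.466, 0.464, -0.532, 0.533]
wrist_force: [0.8, 0.4, 0.3]
width: -0.0002
```

Run:
```python
from go import *
s=bot.sense(); p=s['ee_pos']; print(s['t'],indock(p),s['wrist_force'],row([.3,-.3,.26],-.1357+1.5708,s))
```

```text
25.675 [-93.3 140.1 246.3] [0.79509681 0.37524878 0.26387419] (array([-0.1,  0. , -0. ]), array([ 588.5,  -14.3, -106.9]))
```

Move the arm out of view of the dock and verify.

>>> {"op": "move_arm", "data": {
  "plan": [
    [0, 0, 0, 60, 0, -12, 0],
    [0, 0, 0, 120, 0, -24, 0],
    [0, 0, 0, 180, 0, -36, 0],
    [0, 0, 0, 240, 0, -48, 0],
    [0, 0, 0, 300, 0, -60, 0]
  ]
}}

```text
t: 26.3
ee_pos: [0.3849, -0.0224, 0.2445]
tool_rot: [-0.465, 0.465, -0.532, 0.534]
wrist_force: [1.2, -0.7, 0.4]
width: -0.0003
```

>>> {"op": "move_arm", "data": {
  "plan": [
    [0, 0, 0, 60, 0, -8, 0],
    [0, 0, 0, 120, 0, -16, 0],
    [0, 0, 0, 180, 0, -24, 0],
    [0, 0, 0, 240, 0, -32, 0],
    [0, 0, 0, 280, 0, -40, 0]
  ]
}}

```text
t: 26.92
ee_pos: [0.3069, -0.2952, 0.2443]
tool_rot: [-0.464, 0.465, -0.533, 0.534]
wrist_force: [1.0, 0.8, 0.1]
width: -0.0
```

Run:
```python
from go import *
from fit import *
s=bot.sense(); print(s['t'],s['ee_pos'],s['wrist_force'])
T,S=optics.get_image("top"),optics.get_image("side")
for n,im in(("top",T),("side",S)):
    for m in mark_of(n,"charge_lever_tip")[:2]: print(n,m["p"],indock(ray(im,m["position"],.1454)))
    for o in("meter","spool","screwdriver"):
        for m in mark_of(n,o)[:1]: print(n,o,ray(im,m["position"],0).round(3))
    print([ (round(m["p"],2),indock(ray(im,m["position"],0))) for m in mark_of(n,"pack_a")])
qd=np.load("dock.npy")
it=[(PACK,[*dk(x/1000,.045,0)[:2],qd[2]],(0,255,0)) for x in(-70,0,70)]
# ball at full-on
a=np.linspace(0,6.28,60); 
W=np.zeros((480,800,3),np.uint8); W[:480,:400]=crop(T,it,160,150,100,120,4); W[:480,400:]=crop(S,it,200,225,100,120,4)
cv2.circle(W,tuple(int(v) for v in (proj(T,dk(.0136,.14,.1454))-[160,150]+.5)*4),3,(255,0,0),-1)
cv2.circle(W,tuple(int(v) for v in (proj(S,dk(.0136,.14,.1454))-[200,225]+.5)*4+np.array([400,0])),3,(255,0,0),-1)
cv2.imwrite("pics/final.png",W)
for n,im in(("T",T),("S",S)):
    h=im["image"].astype(int); m=((h[...,2]>150)&(h[...,1]<70)&(h[...,0]<70)).astype(np.uint8)
    k,l,st,ce=cv2.connectedComponentsWithStats(m)
    print(n,[(st[i,4],ce[i].round(1),indock(ray(im,ce[i],.1454))) for i in range(1,k) if st[i,4]>15])
```

```text
26.925 [ 0.30689348 -0.29523792  0.24432398] [0.96318786 0.78470997 0.11761129]
top 0.64 [ 44.1  25.6 145.4]
top 0.6 [ 43.   -9.5 145.4]
top meter [ 0.751 -0.126  0.   ]
top spool [0.499 0.414 0.   ]
top screwdriver [ 0.51  -0.371  0.   ]
[(0.85, array([-71.8,  48.7,   0. ])), (0.71, array([72.9, 41.7,  0. ])), (0.69, array([-211.8,    3.1,    0. ])), (0.68, array([-220.6,  184.2,    0. ]))]
side 0.54 [  9.2 139.4 145.4]
side meter [ 0.752 -0.125  0.   ]
side spool [0.517 0.413 0.   ]
side screwdriver [ 0.499 -0.379  0.   ]
[(0.95, array([-221.6,  181.5,    0. ])), (0.82, array([74.2, 43.1,  0. ])), (0.7, array([-213.8,    7.1,    0. ])), (0.63, array([-62. ,  45.8,   0. ]))]
T [(np.int32(67), array([169.9, 192.3]), array([ 13.7, 141.6, 145.4])), (np.int32(280), array([435.8, 248.8]), array([ -46.1, -455.6,  145.4]))]
S [(np.int32(227), array([455.2,  85.9]), array([-263.4, -703.3,  145.4])), (np.int32(229), array([476.8, 102.8]), array([-330.3, -645.6,  145.4])), (np.int32(169), array([348.6, 140.1]), array([ -66.6, -349.6,  145.4])), (np.int32(110), array([220.3, 284.5]), array([ 14.4, 139.4, 145.4]))]
```

```bash
python3 -c "
from h import *
print(workorder.finish_job())"
```

```text
the job is handed in; nothing more can be done
None
```

The spare pack is fully home in the middle bay (bay1), and the lever is all the way over. I handed the job in at about 27 s of the 69 s allowed.

- **Packs:** The packs in bay0 and bay2 were already home. I pushed each of the three tails gently as a check: all met a firm stop at the same depth (dock y about -26.6 mm at the tool), with 25, 9 and 13 N. In the later picture bay1 and bay2 matched the home outline. Bay0 was mostly out of that view, but it matched in the first picture.
- **Lever:** I threw it only after those checks, pushing until it met its end stop at about 17 N. Afterwards the ball measured x = 13.7 mm from the top camera and 14.4 mm from the side camera; 13.6 mm is fully over. The network's top-view mark for the ball disagreed, because it landed elsewhere on the dock, so I found the ball by its colour instead.
- **Bystanders:** The multimeter, spool and screwdriver moved no more than about 1 cm between the first and last network readings. That is the networks' own scatter, and the arm did not go near them at low height.
- **Tool height:** The reported tool height was about 35 mm lower than the cameras showed. Because of this the first grasp closed above the spare pack without touching it. I corrected for it with pictures and small downward steps.
- **Not seen:** The last combined picture could not be viewed because the limit of 12 was reached. The final lever check therefore rests on the numbers above.

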